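Push a row of figure holders home and latch it

ROBOT

A 7-joint arm with a two-finger parallel gripper is mounted at the origin on the work surface; the furniture and walls round the work are solid. World frame = base frame: x ahead of the robot, y to its left, z up, the work surface at z = 0. Lengths are in m, angles in rad, forces in N, time in s.
With the tool pointing down it reaches from about 0.4 to 0.875 m from the base axis. Payload 19.3 kg.
Tool frame: the origin (TCP) lies on the centre line of the jaws, within the pads' length; the fingertips stand 8 mm ahead of it and the grasp point (between the pads) lies 11 mm behind it (bot.tip_extent is the distance from the TCP to the fingertips, in m); x points along the fingers, y is the direction in which the jaws open and shut, and the axes are right-handed (so a half turn about x gives the same grasp; the last joint's range is limited). The gripper opens to 85 mm and grips with 20 to 120 N. Pads are 22 mm wide; open, the fingers measure 114 mm over their backs; the gripper's body (76 mm by 85 mm) begins 54 mm behind the grasp point. The pads swing forward as they close: fully open they stand 13 mm farther back than shut.
Start: joints at [-1.399, 0.521, -0.036, 1.599, 0.021, 1.021, -0.113], TCP at [0.15, 0.607, 0.239] pointing down, gripper open.
Joint ranges: [-2.91, 2.91], [-0.3, 2.13], [-1.5, 1.42], [0.17, 2.43], [-1.26, 4.41], [0.16, 1.93], [-2.52, 2.52]. Speed limits (rad/s): [1.89, 1.89, 2.39, 2.39, 3.01, 3.01, 3.01].

INTERFACE

Orientations are given as [roll, pitch, yaw] about the fixed x, y, z axes, in that order (R = Rz(yaw) Ry(pitch) Rx(roll)).
In Python, from workcell import sensors, imaging, order, bot gives the robot as it stands.
- The arm moves only by the tool arm_command, never from a script. Its argument "commands" is a list of rows, each an object of numbers: "dx", "dy", "dz": the shift along the tool's x, y, z in cm; "twist": the turn about the tool's x in rad. A call has 1 to 12 rows; each row is the pose to reach, as a shift and turn from the pose measured when the call began, along the tool's axes at that moment; what a row does not reach only later rows make up. A row lasts 1/12 s, in which the tool goes at most 41.7 mm and 7.16 degrees, less where a joint would pass 70% of its speed; a pose out of reach is approached as far as the arm can. A call with a gripper value outside its range is refused whole. "grip" is the closure, from -1 (fully open) to 1 (shut), set as the call begins (left out, the last holds). The fingers move at their own pace and stop on an object; "squeeze" is the grip in N (left out, the last holds). Time passes only in rows, so rows that repeat a pose let the fingers close. It gives the time, the measured TCP pose, the force and the opening at its end, in the units of the state.
- sensors.observe(): the state, without advancing time (a new reading comes with each control period).
- imaging.grab_frame(name): name is "scene" or "top"; returns the picture (400x640x3 uint8, red, green, blue); there is no depth.
- imaging.camera_info(name): a dict with "fx", "fy", "cx", "cy" (pixels), "dist_coeffs" ([k1, k2, p1, p2, k3] as OpenCV has them; the pictures are not rectified), "origin" and "attitude" of the camera in the world. Camera axes: x right, y down, z forward; pixel columns grow to the right and rows downward; lengths in m; the calibration is good to about 2 mm. A picture is of the moment at which its call begins. camera_info takes no time and is no camera call.
- order.job_done(): hands the job in, once; it reports no verdict.
The state is a dict: "clock": time; "qpos": joint angles; "qd": joint speeds; "joint_efforts": joint torques, N m; "position": TCP position; "tool_rot": TCP orientation; "force": force on the tool from outside, world axes, zero at the start; "moment": the same for the moment, N m; "grip_width": finger opening in m.
Only numpy, scipy, OpenCV 4.12 (cv2) and the standard library are available. Lean on these libraries where they do the work, as an engineer would, in place of code of your own. Each camera call takes 0.05 s, during which the arm holds its last target.

TASK

With the fingertips, push the row of four wooden holders along the rail as one train until it is fully home against the end stop, then swing the yellow latch bar fully shut behind it. Push only: do not lift or tip the holders, do not touch the white figures on them, and leave the things round the rail where they are.

Things in the scene. Friction and masses are not known exactly. Their poses are not given: they have to be found in the camera images.
- rail: aluminium guide rail fixed to the table, 370x100 mm; two low fences 75 mm apart, tops 15 mm above the table, floor between them 5 mm above it. Origin on the table, on the rail's centre line; x runs along the rail toward the end stop, z up. In this frame the stop's face is at x = 150 mm, the open end at x = -190 mm; a full row of holders at the stop reaches back to x = -18 mm.
- stop_face (a point): centre of the rubber face of the dark steel end stop (stop 94 mm wide, top 39 mm above the table), 20 mm above the table; axes as the rail's
- holder_1: pale wooden holder with a white figure bedded on top, loose between the fences (1.5 mm play each side): 42 mm along the rail, 72 mm across, flat top 34 mm above the table; 0.08 to 0.17 kg. The four stand in one row in any order, touching to within 1 mm. Origin at the centre of its underside, axes as the rail's. With the row home the last one's centre is at x = 3 mm of the rail.
- figure_1: white resin figure lying across the top of holder_1, fixed to it: 68 mm long across the rail, 20 mm wide along the rail (so it stands 11 mm inside the block's front and back faces), its top 54 mm above the table or less. Origin at the centre of its underside. Not to be touched.
- holder_2: pale wooden holder with a white figure bedded on top, loose between the fences (1.5 mm play each side): 42 mm along the rail, 72 mm across, flat top 34 mm above the table; 0.08 to 0.17 kg. The four stand in one row in any order, touching to within 1 mm. Origin at the centre of its underside, axes as the rail's. With the row home the last one's centre is at x = 3 mm of the rail.
- figure_2: white resin figure lying across the top of holder_2, fixed to it: 68 mm long across the rail, 20 mm wide along the rail (so it stands 11 mm inside the block's front and back faces), its top 54 mm above the table or less. Origin at the centre of its underside. Not to be touched.
- holder_3: pale wooden holder with a white figure bedded on top, loose between the fences (1.5 mm play each side): 42 mm along the rail, 72 mm across, flat top 34 mm above the table; 0.08 to 0.17 kg. The four stand in one row in any order, touching to within 1 mm. Origin at the centre of its underside, axes as the rail's. With the row home the last one's centre is at x = 3 mm of the rail.
- figure_3: white resin figure lying across the top of holder_3, fixed to it: 68 mm long across the rail, 20 mm wide along the rail (so it stands 11 mm inside the block's front and back faces), its top 54 mm above the table or less. Origin at the centre of its underside. Not to be touched.
- holder_4: pale wooden holder with a white figure bedded on top, loose between the fences (1.5 mm play each side): 42 mm along the rail, 72 mm across, flat top 34 mm above the table; 0.08 to 0.17 kg. The four stand in one row in any order, touching to within 1 mm. Origin at the centre of its underside, axes as the rail's. With the row home the last one's centre is at x = 3 mm of the rail.
- figure_4: white resin figure lying across the top of holder_4, fixed to it: 68 mm long across the rail, 20 mm wide along the rail (so it stands 11 mm inside the block's front and back faces), its top 54 mm above the table or less. Origin at the centre of its underside. Not to be touched.
- latch (a joint): angle of the yellow latch bar about its upright hinge, rad: 0 = shut, square across the rail, at its limit; grows to 2.3 as the tip swings backward (away from the stop), then outward. Turns easily (0.02 N m), stays where left. Bar 10 mm wide, 80 mm long, 17 to 29 mm above the table. Shut, its front face is 4.5 mm behind a row that is home; it cannot shut on a row well short of home.
- latch_hinge (a point): point on the upright hinge axis of the latch, 23 mm above the table, at x = -27.5 mm, y = 57 mm of the rail (outside the fence); fixed to the rail, axes as the rail's
- latch_pin (a point): centre of the upright black pin on the latch bar, 65 mm from the hinge axis, 39 mm above the table; the pin is 10 mm in diameter and its top is 49 mm above the table. Push the bar or the pin sideways from its outer (back) side to shut the latch.
- tub: white lidded wax tub, 66x68x62 mm, bystander; origin under its centre
- block: cork sanding block, 47x85x26 mm, bystander; origin under its centre
- cutters: small dark flush cutters lying flat, 42x123x10 mm, bystander; origin under the centre
- dish: pressed tin lid used as a dish, 76 mm across, 9 mm high, bystander; origin under its centre

How it is judged:
By the outcome, as a careful person would: the job done as asked, in the order asked, and still so for the second after the job is handed in, with the robot touching nothing.
It also fails if it takes over 51 s, if anything falls off the work surface, if the arm or the gripper's body presses on something with over 40 N, if the wrist force passes 120 N, or if a joint passes its speed limit or range.

## Working session

There is one attempt and no reset: what is moved stays moved. The work goes in short steps, Python scripts to look and compute and a tool call to move; the robot and the scene stay as the last step left them, time stands still between calls to the robot, and variables do not carry over. Pictures are saved under pics/ and viewed, and the job is handed in when it is done.

Besides the shell and the picture viewer there is one more tool, called after "Emit:" by a JSON object that holds its "api" and its "payload". arm_command: Moves the arm, as the interface text tells. Its arguments: {"type":"object","properties":{"commands":{"type":"array"},"grip":{"type":"number"},"squeeze":{"type":"number"}},"required":["commands"]}

```bash
ls; mkdir -p pics; python3 - <<'E'
from workcell import sensors, imaging, order, bot
import cv2
print(sensors.observe()); print(bot.tip_extent)
for n in("scene","top"):
    print(imaging.camera_info(n)); cv2.imwrite(f"pics/{n}0.png",imaging.grab_frame(n)[:,:,::-1])
E
```

```text
pics
{'clock': 0.0, 'qpos': array([-1.39918947,  0.52201719, -0.03631992,  1.59999179,  0.02120275,
        1.0211121 , -0.11281609]), 'qd': array([-1.43333636e-03,  3.60512099e-04, -2.06787195e-04, -3.12576480e-05,
       -8.78136519e-04, -1.21639658e-04, -2.09413323e-03]), 'joint_efforts': array([-8.87269471e-04, -9.27103114e+01,  1.97882608e+00, -3.69927406e+01,
        1.76706706e-02,  8.19451350e-03,  3.95864777e-05]), 'position': array([0.14962283, 0.6064896 , 0.23872964]), 'tool_rot': array([-1.4937417 ,  1.56965298, -1.73557997]), 'force': array([-0.23705187,  0.74714939,  0.08298666]), 'moment': array([-0.04698882, -0.05551405, -0.03015948]), 'grip_width': 0.08537915231526971}
0.008
{'fx': 502.4349237305007, 'fy': 502.4349237305007, 'cx': 330.1801249676482, 'cy': 196.6447720608073, 'dist_coeffs': array([0.00210823, 0.        , 0.        , 0.        , 0.        ]), 'origin': array([-0.0545175 , -0.68284423,  0.89044034]), 'attitude': array([-2.35562867, -0.00553042, -0.6993108 ])}
{'fx': 469.0007856081772, 'fy': 469.0007856081772, 'cx': 314.6378514990412, 'cy': 207.10190941330686, 'dist_coeffs': array([-0.13639714,  0.        ,  0.        ,  0.        ,  0.        ]), 'origin': array([ 0.32223703, -0.03517395,  0.94628624]), 'attitude': array([-2.95988011,  0.01299888, -1.57032242])}
```

View pics/scene0.png

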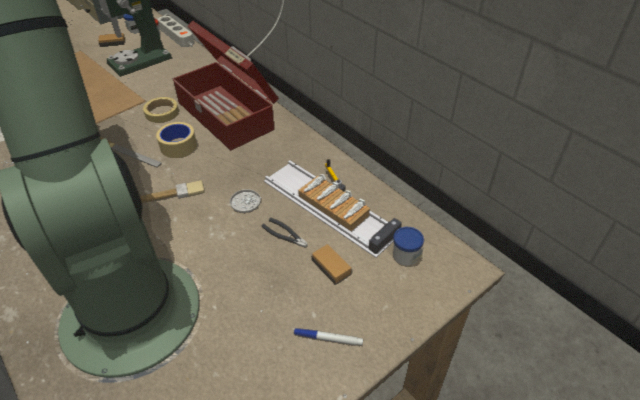

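View pics/top0.png

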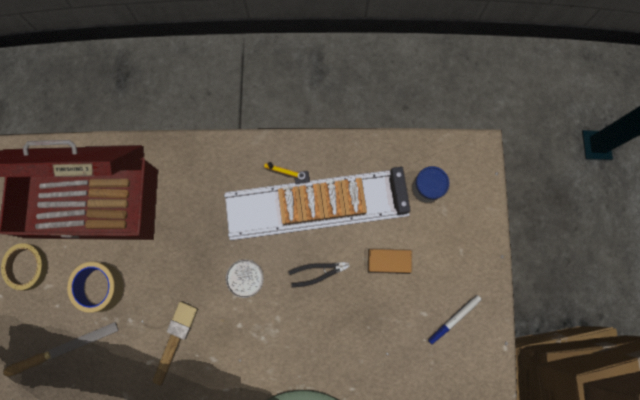

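The scene view shows the rail with the row on it and the dark stop at (385,236). In the top view the rail spans about (226,215) to (408,190). The open yellow latch is at (268,166) to (302,176), and the tub, cutters, block and dish stand around the rail. I'll enlarge this area to measure it.

```bash
python3 - <<'E'
import cv2
i=cv2.imread("pics/top0.png"); c=i[150:250,215:415]
cv2.imwrite("pics/c1.png",cv2.resize(c,None,fx=4,fy=4,interpolation=cv2.INTER_CUBIC))
i=cv2.imread("pics/scene0.png"); c=i[150:260,255:405]
cv2.imwrite("pics/c2.png",cv2.resize(c,None,fx=5,fy=5,interpolation=cv2.INTER_CUBIC))
E
```

```text
(no output)
```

View pics/c1.png

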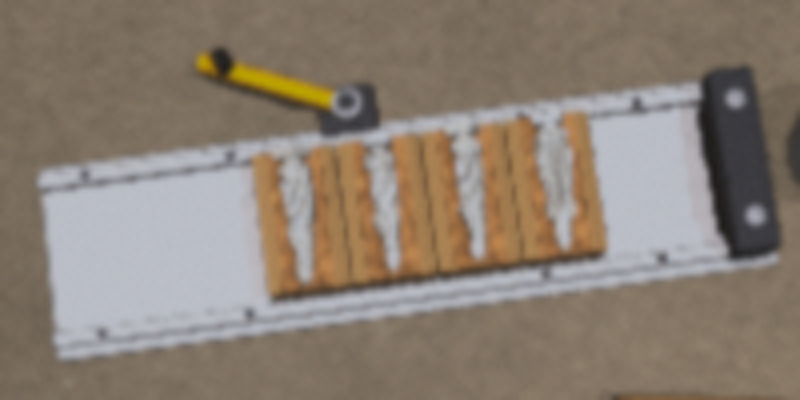

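View pics/c2.png

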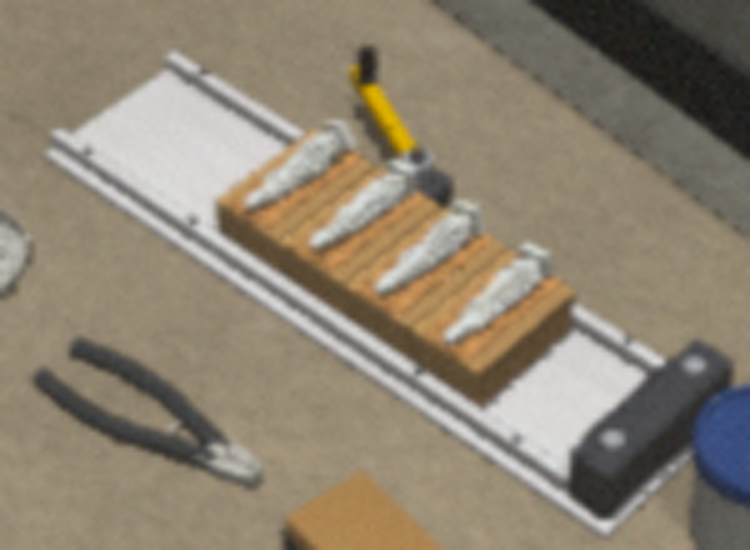

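```bash
cat > h.py <<'E'
import numpy as np, cv2
from scipy.spatial.transform import Rotation as R
from scipy.optimize import least_squares
from workcell import sensors, imaging, order, bot
CI={n:imaging.camera_info(n) for n in("scene","top")}
def K(n): c=CI[n]; return np.array([[c['fx'],0,c['cx']],[0,c['fy'],c['cy']],[0,0,1]])
def back(n,uv,z):
    c=CI[n]; p=cv2.undistortPoints(np.array([[uv]],float),K(n),c['dist_coeffs'])[0,0]
    d=R.from_euler('xyz',c['attitude']).apply([p[0],p[1],1]); o=np.array(c['origin'])
    return o+d*(z-o[2])/d[2]
def proj(n,P):
    c=CI[n]; Rm=R.from_euler('xyz',c['attitude']).as_matrix().T
    r,_=cv2.Rodrigues(Rm); return cv2.projectPoints(np.atleast_2d(np.array(P,float)),r,-Rm@np.array(c['origin']),K(n),c['dist_coeffs'])[0][:,0]
def T(p,xyz):
    x,y,th=p; c,s=np.cos(th),np.sin(th); xyz=np.atleast_2d(xyz)
    return np.c_[x+c*xyz[:,0]-s*xyz[:,1],y+s*xyz[:,0]+c*xyz[:,1],xyz[:,2]]
t=lambda u,v:(215+u/4,150+v/4)
s=lambda u,v:(255+u/5,150+v/5)
E
python3 - <<'E'
from h import *
# points: view, px, rail xyz
obs=[("top",t(40,172),(-190,50,15)),("top",t(58,357),(-190,-50,0)),("top",t(778,263),(180,-50,0)),
("top",t(347,101),(-27.5,57,32)),("top",t(704,75),(150,47,39)),("top",t(730,255),(150,-47,39)),
("scene",s(172,53),(-190,50,15)),("scene",s(48,155),(-190,-50,0)),("scene",s(603,535),(180,-50,0)),("scene",s(573,462),(150,-47,39)),("scene",s(697,340),(150,47,39))]
for use in (["top"],["scene"],["top","scene"]):
    O=[o for o in obs if o[0] in use]
    f=lambda p:np.concatenate([(proj(n,T(p,np.array(x)/1e3))[0]-uv) for n,uv,x in O])
    r=least_squares(f,[0.45,0,-1.5],loss='soft_l1'); print(use,r.x,r.fun.reshape(-1,2).round(1).tolist())
p=r.x; np.save("rail.npy",p)
c,s_=np.cos(p[2]),np.sin(p[2])
def torail(w): d=w[:2]-p[:2]; return np.array([c*d[0]+s_*d[1],-s_*d[0]+c*d[1]])*1e3
for n,uv,z,l in [("top",t(253,155),.034,"rear far top"),("top",t(268,296),.034,"rear near top"),("top",t(588,112),.034,"front far"),("top",t(605,253),.034,'front near'),
 ("scene",s(217,203),.034,"rear near"),("scene",s(320,125),.034,"rear far"),("scene",s(480,375),.034,"front near"),("scene",s(575,297),.034,"front far"),
 ("top",t(222,61),.049,"pin"),("scene",s(367,52),.049,"pin"),("top",t(198,64),.029,"tip"),("top",t(347,101),.032,"hinge"),("top",(432,183),.06,"tub")]:
    w=back(n,uv,z); print(n,l,w.round(4),torail(w).round(1))
E
```

```text
['top'] [ 0.50223966 -0.03234044 -1.44060836] [[-0.9, -2.0], [0.7, 0.8], [0.0, 0.8], [0.2, 0.1], [-0.6, -0.8], [0.5, 0.1]]
['scene'] [ 0.49973304 -0.03787227 -1.43247354] [[1.8, -0.8], [-0.7, 2.0], [1.4, 2.8], [-1.2, -1.6], [-0.3, -0.4]]
['top', 'scene'] [ 0.5021002  -0.03312247 -1.43718059] [[-0.6, -1.6], [1.2, 1.2], [0.4, 0.6], [0.5, 0.2], [-0.3, -0.9], [0.9, -0.1], [1.8, -2.2], [-0.8, 0.4], [0.4, 1.2], [-2.2, -3.2], [-1.2, -1.8]]
top rear far top [0.5273 0.0494 0.034 ] [-78.5  35.9]
top rear near top [0.4562 0.041  0.034 ] [-79.6 -35.6]
top front far [ 0.5489 -0.118   0.034 ] [90.4 35.1]
top front near [ 0.4773 -0.1251  0.034 ] [ 87.9 -36.8]
scene rear near [0.4548 0.0358 0.034 ] [-74.6 -37.7]
scene rear far [0.529  0.0474 0.034 ] [-76.2  37.4]
scene front near [ 0.4786 -0.1302  0.034 ] [ 93.1 -36.2]
scene front far [ 0.5457 -0.1222  0.034 ] [94.1 31.4]
top pin [0.5717 0.0642 0.049 ] [-87.2  82. ]
scene pin [0.5721 0.062  0.049 ] [-84.9  82.1]
top tip [0.5758 0.0786 0.029 ] [-100.9   87.9]
top hinge [0.5554 0.0027 0.032 ] [-28.4  57.6]
top tub [ 0.5325 -0.2526  0.06  ] [221.5   0.9]
```

```bash
cat >> h.py <<'E'
def state():
    o=sensors.observe(); Rm=R.from_euler('xyz',o['tool_rot']).as_matrix()
    p=np.load("rail.npy"); w=T(p,[[0,0,0]])[0]; c,s_=np.cos(p[2]),np.sin(p[2]); d=o['position'][:2]-p[:2]
    tipz=o['position'][2]-.008
    print("t",o['clock'].__round__(2) if hasattr(o['clock'],'__round__') else o['clock'],"pos",o['position'].round(4),"rail",(np.array([c*d[0]+s_*d[1],-s_*d[0]+c*d[1]])*1e3).round(1),"F",o['force'].round(1),"grip",round(o['grip_width'],4))
    return o,Rm
def cmd(targets,Rm,pos):   # targets: list of (railx_mm, raily_mm, tipz_mm)
    p=np.load("rail.npy")
    for x,y,z in targets:
        w=T(p,[[x/1e3,y/1e3,z/1e3+.008]])[0]; print((x,y,z),"cm",((Rm.T@(w-pos))*100).round(2))
E
python3 - <<'E'
from h import *
o,Rm=state(); print(Rm.round(4))
p=np.load("rail.npy"); rx=np.array([np.cos(p[2]),np.sin(p[2]),0]); ry=np.array([-rx[1],rx[0],0])
for nm,a in(("railx",rx),("raily",ry)):
    for sg in(1,-1):
        d=Rm.T@(sg*a); print(nm,sg,"twist to put tool y on it",np.arctan2(d[2],d[1]))
for w in ([.32,.3,.2],[.47,.15,.15]): print(w,((Rm.T@(np.array(w)-o['position']))*100).round(2))
cmd([(-125,0,100),(-125,0,14)],Rm,o['position'])
E
```

```text
t 0.1 pos [0.1496 0.6065 0.2388] rail [-680.9 -264.2] F [ 0.7 -0.1 -0.2] grip 0.0853
[[-2.000e-04  2.394e-01  9.709e-01]
 [-1.000e-03  9.709e-01 -2.394e-01]
 [-1.000e+00 -1.000e-03  0.000e+00]]
railx 1 twist to put tool y on it 2.766198881505353
railx -1 twist to put tool y on it -0.37539377208444036
raily 1 twist to put tool y on it 1.1954028607118494
raily -1 twist to put tool y on it -1.9461897928779437
[0.32, 0.3, 0.2] [  3.91 -25.68  23.88]
[0.47, 0.15, 0.15] [  8.92 -36.65  42.04]
(-125, 0, 100) cm [ 13.12 -42.02  44.96]
(-125, 0, 14) cm [ 21.72 -42.01  44.96]
```

Emit:
{"api": "arm_command", "payload": {"commands": [{"dx":0,"dy":-3,"dz":2.8,"twist":0.1},{"dx":0,"dy":-6,"dz":5.6,"twist":0.2},{"dx":0,"dy":-9,"dz":8.4,"twist":0.3},{"dx":0,"dy":-12,"dz":11.2,"twist":0.4},{"dx":0,"dy":-15,"dz":14,"twist":0.5},{"dx":0,"dy":-18,"dz":17,"twist":0.6},{"dx":0,"dy":-21,"dz":20,"twist":0.7},{"dx":0,"dy":-24,"dz":22.5,"twist":0.8},{"dx":0,"dy":-27,"dz":25,"twist":0.9},{"dx":0,"dy":-30,"dz":28,"twist":1.0},{"dx":0,"dy":-33,"dz":31.5,"twist":1.1},{"dx":0,"dy":-36,"dz":35,"twist":1.195}], "grip": 1, "squeeze": 60}}

```text
clock: 1.1
position: [0.3981, 0.1792, 0.2394]
tool_rot: [-0.16, 1.57, -1.602]
force: [0.7, 0.9, -0.2]
grip_width: -0.0001
```

```bash
python3 - <<'E'
from h import *
o,Rm=state(); print(Rm.round(4))
p=np.load("rail.npy"); d=Rm.T@np.array([-np.sin(p[2]),np.cos(p[2]),0]); print("tw",np.arctan2(d[2],d[1]))
cmd([(-125,0,100),(-125,0,40),(-125,0,14)],Rm,o['position'])
E
```

```text
t 1.1 pos [0.3981 0.1792 0.2394] rail [-224.3  -74.8] F [ 0.7  0.9 -0.2] grip -0.0001
[[-0.000e+00  9.916e-01  1.290e-01]
 [-5.000e-04  1.290e-01 -9.916e-01]
 [-1.000e+00 -1.000e-04  5.000e-04]]
tw -0.004204914677939245
(-125, 0, 100) cm [13.14  7.52  9.89]
(-125, 0, 40) cm [19.14  7.52  9.88]
(-125, 0, 14) cm [21.74  7.52  9.88]
```

Emit:
{"api": "arm_command", "payload": {"commands": [{"dx":2.5,"dy":2,"dz":2.5},{"dx":5,"dy":4,"dz":5},{"dx":8,"dy":6,"dz":7.5},{"dx":11,"dy":7.5,"dz":9.9},{"dx":14,"dy":7.5,"dz":9.9},{"dx":16,"dy":7.5,"dz":9.9},{"dx":18,"dy":7.5,"dz":9.9},{"dx":19.1,"dy":7.5,"dz":9.9},{"dx":19.1,"dy":7.5,"dz":9.9}]}}

```text
validation failed for argument at $.co...
```

```bash
python3 - <<'E'
from h import *
o,Rm=state()
i=imaging.grab_frame("scene")[:,:,::-1]; cv2.imwrite("pics/d1.png",cv2.resize(i[130:260,240:420],None,fx=4,fy=4,interpolation=cv2.INTER_CUBIC))
i=imaging.grab_frame("top")[:,:,::-1]; cv2.imwrite("pics/d2.png",cv2.resize(i[130:260,200:420],None,fx=3.5,fy=3.5,interpolation=cv2.INTER_CUBIC))
E
```

```text
t 1.1 pos [0.3981 0.1792 0.2394] rail [-224.3  -74.8] F [ 0.7  0.9 -0.2] grip -0.0001
```

View pics/d1.png

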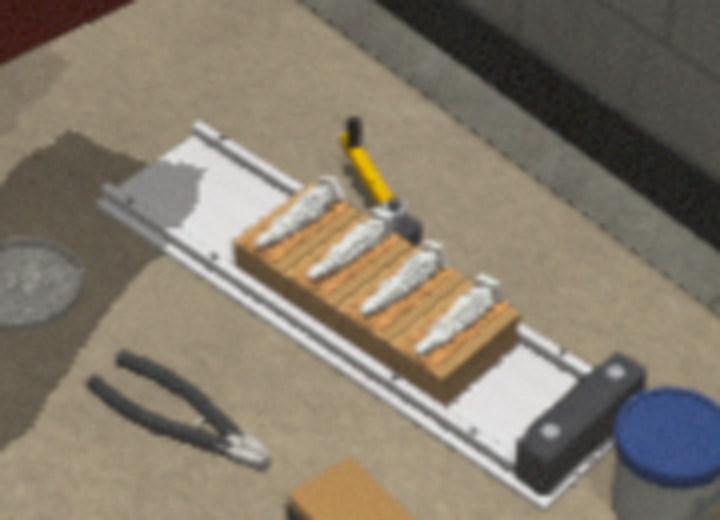

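View pics/d2.png

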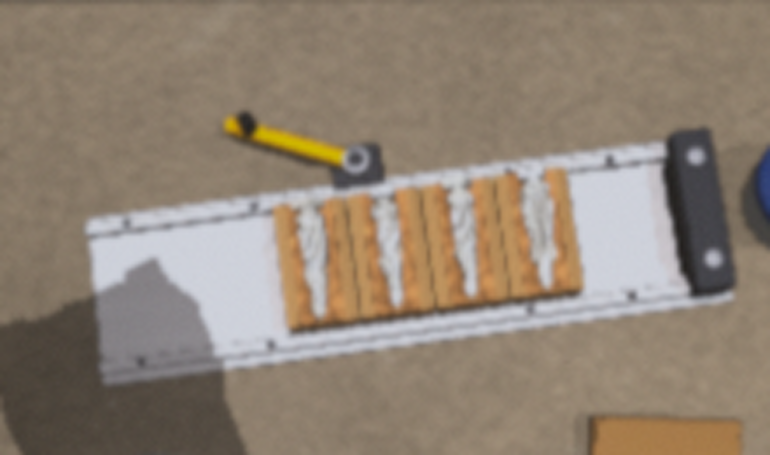

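The call was refused, so the arm has not moved. The pictures show the scene unchanged. The refused rows left out "twist", so I'll send complete rows.

Emit:
{"api": "arm_command", "payload": {"commands": [{"dx":2.5,"dy":2,"dz":2.5,"twist":0},{"dx":5,"dy":4,"dz":5,"twist":0},{"dx":8,"dy":6,"dz":7.5,"twist":0},{"dx":11,"dy":7.5,"dz":9.9,"twist":0},{"dx":14,"dy":7.5,"dz":9.9,"twist":0},{"dx":16,"dy":7.5,"dz":9.9,"twist":0},{"dx":18,"dy":7.5,"dz":9.9,"twist":0},{"dx":19.1,"dy":7.5,"dz":9.9,"twist":0},{"dx":19.1,"dy":7.5,"dz":9.9,"twist":0}]}}

```text
clock: 1.95
position: [0.4858, 0.0865, 0.0468]
tool_rot: [-0.748, 1.567, -2.196]
force: [-1.3, 0.4, 0.7]
grip_width: 0.0001
```

```bash
python3 - <<'E'
from h import *
o,Rm=state()
i=imaging.grab_frame("scene")[:,:,::-1]; cv2.imwrite("pics/e1.png",cv2.resize(i[130:260,240:420],None,fx=4,fy=4,interpolation=cv2.INTER_CUBIC))
i=imaging.grab_frame("top")[:,:,::-1]; cv2.imwrite("pics/e2.png",cv2.resize(i[130:260,200:420],None,fx=3.5,fy=3.5,interpolation=cv2.INTER_CUBIC))
E
```

```text
t 1.95 pos [0.4858 0.0865 0.0468] rail [-120.8   -0.2] F [-1.3  0.4  0.7] grip 0.0001
```

View pics/e1.png

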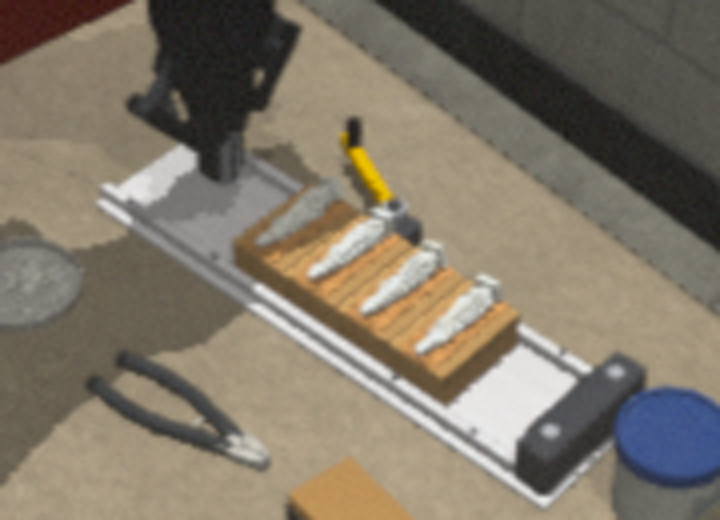

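View pics/e2.png

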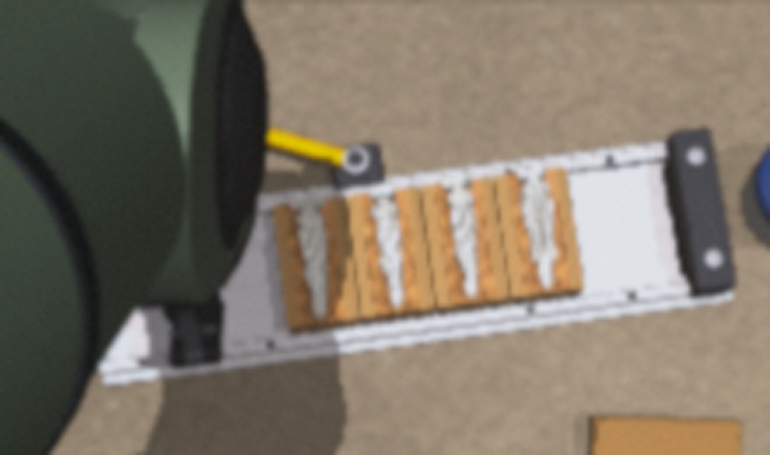

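The scene view shows the closed fingertips over the rail floor at (222,178) in the crop, behind the row and about central. I'll lower the tips to z≈13 mm and then approach the rear face slowly.

Emit:
{"api": "arm_command", "payload": {"commands": [{"dx":1,"dy":0,"dz":0,"twist":0},{"dx":2,"dy":0,"dz":0,"twist":0},{"dx":2.5,"dy":0,"dz":0,"twist":0},{"dx":2.5,"dy":0,"dz":0.5,"twist":0},{"dx":2.5,"dy":0,"dz":1.2,"twist":0},{"dx":2.5,"dy":0,"dz":1.8,"twist":0},{"dx":2.5,"dy":0,"dz":2.2,"twist":0},{"dx":2.5,"dy":0,"dz":2.4,"twist":0},{"dx":2.5,"dy":0,"dz":2.4,"twist":0}]}}

```text
clock: 2.8
position: [0.4902, 0.0622, 0.0244]
tool_rot: [0.458, 1.568, -0.991]
force: [0.3, -0.7, 0.3]
grip_width: -0.0004
```

```bash
python3 - <<'E'
from h import *
o,Rm=state()
i=imaging.grab_frame("scene")[:,:,::-1]; cv2.imwrite("pics/f1.png",cv2.resize(i[140:240,270:400],None,fx=6,fy=6,interpolation=cv2.INTER_CUBIC))
cmd([(-100,0,13),(-29,0,13)],Rm,o['position'])
E
```

```text
t 2.8 pos [0.4902 0.0622 0.0244] rail [-96.    0.9] F [ 0.3 -0.7  0.3] grip -0.0004
(-100, 0, 13) cm [ 0.34 -0.1  -0.4 ]
(-29, 0, 13) cm [ 0.35 -0.01  6.7 ]
```

View pics/f1.png

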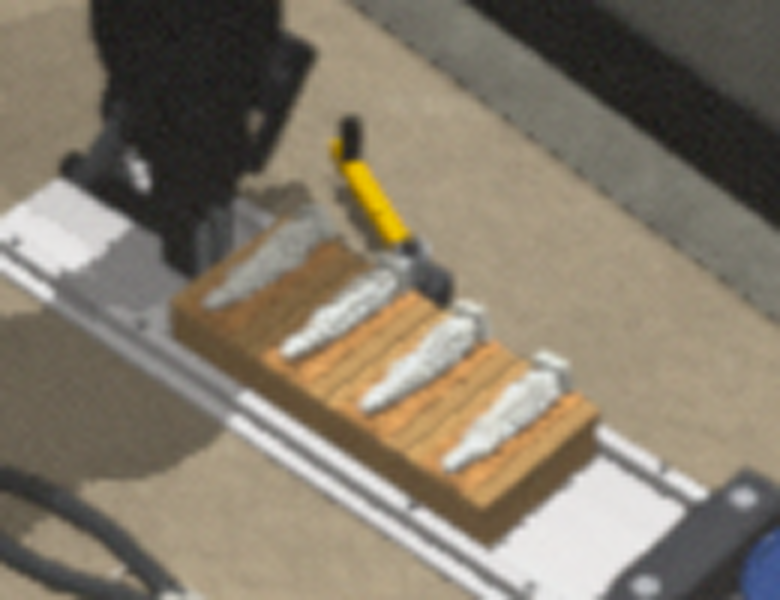

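Tips are just behind the rear face and clear of the figure. Now I'll push slowly.

Emit:
{"api": "arm_command", "payload": {"commands": [{"dx":0.3,"dy":0,"dz":0.3,"twist":0},{"dx":0.3,"dy":0,"dz":0.6,"twist":0},{"dx":0.3,"dy":0,"dz":0.9,"twist":0},{"dx":0.3,"dy":0,"dz":1.2,"twist":0},{"dx":0.3,"dy":0,"dz":1.5,"twist":0},{"dx":0.3,"dy":0,"dz":1.8,"twist":0},{"dx":0.3,"dy":0,"dz":2.1,"twist":0},{"dx":0.3,"dy":0,"dz":2.4,"twist":0},{"dx":0.3,"dy":0,"dz":2.7,"twist":0},{"dx":0.3,"dy":0,"dz":3.0,"twist":0},{"dx":0.3,"dy":0,"dz":3.3,"twist":0},{"dx":0.3,"dy":0,"dz":3.6,"twist":0}]}}

```text
clock: 3.85
position: [0.4945, 0.0266, 0.0214]
tool_rot: [0.436, 1.569, -1.013]
force: [0.6, 2.2, -1.0]
grip_width: 0.0004
```

```bash
python3 - <<'E'
from h import *
o,Rm=state()
i=imaging.grab_frame("scene")[:,:,::-1]; cv2.imwrite("pics/g1.png",cv2.resize(i[140:240,270:400],None,fx=6,fy=6,interpolation=cv2.INTER_CUBIC))
cmd([(-29,0,13)],Rm,o['position'])
E
```

```text
t 3.85 pos [0.4945 0.0266 0.0214] rail [-60.2   0.5] F [ 0.6  2.2 -1. ] grip 0.0004
(-29, 0, 13) cm [ 0.05 -0.01  3.12]
```

View pics/g1.png

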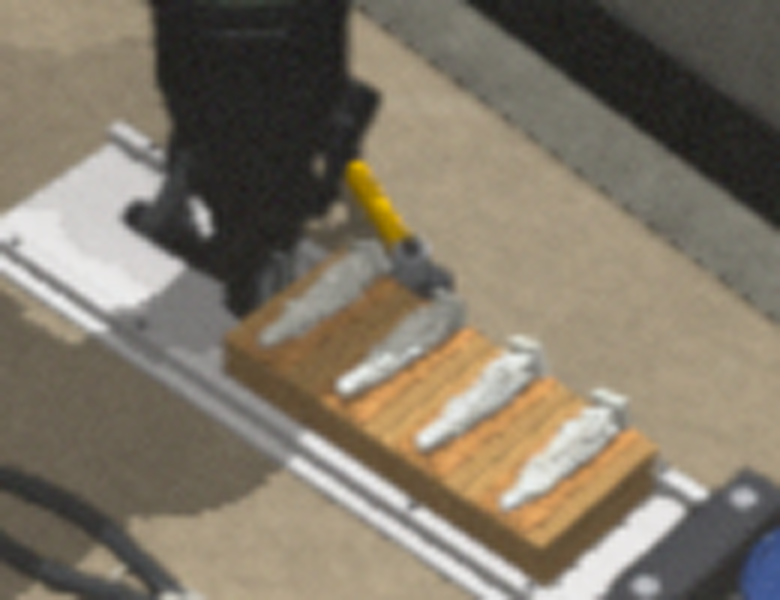

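The row moves together under about 2 N and stays flat. I'll continue.

Emit:
{"api": "arm_command", "payload": {"commands": [{"dx":0,"dy":0,"dz":0.3,"twist":0},{"dx":0,"dy":0,"dz":0.6,"twist":0},{"dx":0,"dy":0,"dz":0.9,"twist":0},{"dx":0,"dy":0,"dz":1.2,"twist":0},{"dx":0,"dy":0,"dz":1.5,"twist":0},{"dx":0,"dy":0,"dz":1.7,"twist":0},{"dx":0,"dy":0,"dz":1.9,"twist":0},{"dx":0,"dy":0,"dz":2.1,"twist":0},{"dx":0,"dy":0,"dz":2.3,"twist":0},{"dx":0,"dy":0,"dz":2.4,"twist":0},{"dx":0,"dy":0,"dz":2.5,"twist":0},{"dx":0,"dy":0,"dz":2.6,"twist":0}]}}

```text
clock: 4.9
position: [0.4978, 0.0001, 0.0215]
tool_rot: [0.41, 1.568, -1.039]
force: [-1.3, 2.2, -1.2]
grip_width: -0.0
```

Emit:
{"api": "arm_command", "payload": {"commands": [{"dx":0,"dy":0,"dz":0.1,"twist":0},{"dx":0,"dy":0,"dz":0.2,"twist":0},{"dx":0,"dy":0,"dz":0.3,"twist":0},{"dx":0,"dy":0,"dz":0.3,"twist":0}]}}

```text
clock: 5.23
position: [0.4979, -0.0026, 0.0214]
tool_rot: [0.307, 1.569, -1.142]
force: [-1.8, 4.2, -0.8]
grip_width: -0.0002
```

```bash
python3 - <<'E'
from h import *
o,Rm=state()
i=imaging.grab_frame("scene")[:,:,::-1]; cv2.imwrite("pics/h1.png",cv2.resize(i[150:260,280:410],None,fx=5,fy=5,interpolation=cv2.INTER_CUBIC))
i=imaging.grab_frame("top")[:,:,::-1]; cv2.imwrite("pics/h2.png",cv2.resize(i[130:260,250:420],None,fx=4,fy=4,interpolation=cv2.INTER_CUBIC))
E
```

```text
t 5.23 pos [ 0.4979 -0.0026  0.0214] rail [-30.8  -0.1] F [-1.8  4.2 -0.8] grip -0.0002
```

View pics/h1.png

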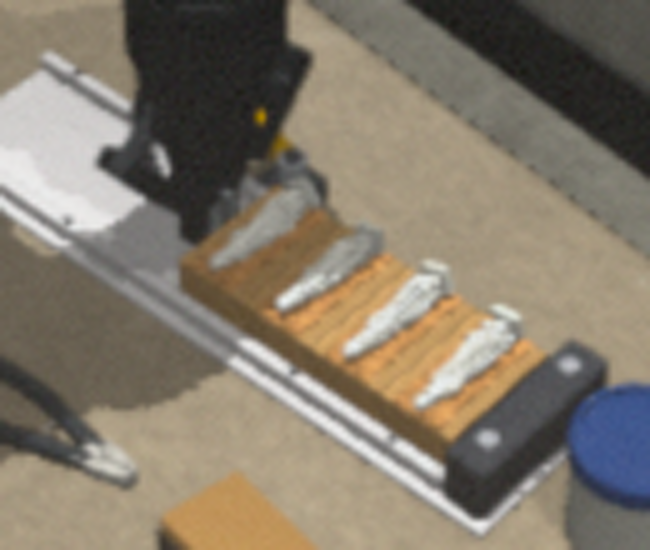

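View pics/h2.png

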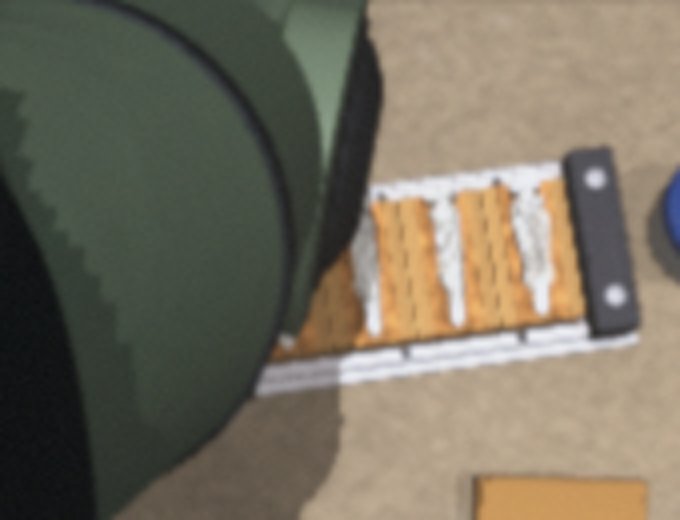

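The front holder is within a couple of millimetres of the stop, at (585,320) against (590,320) in the top crop. I'll creep until the force rises.

Emit:
{"api": "arm_command", "payload": {"commands": [{"dx":0,"dy":0,"dz":0.1,"twist":0},{"dx":0,"dy":0,"dz":0.2,"twist":0},{"dx":0,"dy":0,"dz":0.2,"twist":0}]}}

```text
clock: 5.58
position: [0.4979, -0.0027, 0.0215]
tool_rot: [2.941, 1.571, 1.494]
force: [-2.4, 15.3, 2.6]
grip_width: 0.0002
```

Emit:
{"api": "arm_command", "payload": {"commands": [{"dx":0,"dy":0,"dz":0.1,"twist":0},{"dx":0,"dy":0,"dz":0.2,"twist":0},{"dx":0,"dy":0,"dz":0.2,"twist":0}]}}

```text
clock: 5.83
position: [0.4978, -0.0027, 0.0215]
tool_rot: [-2.871, 1.568, 1.967]
force: [-3.4, 16.0, 2.6]
grip_width: 0.0003
```

The force rose to 16 N with no further travel, so the row is home. I'll back off and look.

Emit:
{"api": "arm_command", "payload": {"commands": [{"dx":0,"dy":0,"dz":-0.3,"twist":0},{"dx":0,"dy":0,"dz":-0.8,"twist":0},{"dx":0,"dy":0,"dz":-1.5,"twist":0},{"dx":0,"dy":0,"dz":-2.5,"twist":0},{"dx":-1.5,"dy":0,"dz":-4,"twist":0},{"dx":-4,"dy":0,"dz":-6,"twist":0},{"dx":-7,"dy":0,"dz":-9,"twist":0},{"dx":-10,"dy":0,"dz":-12,"twist":0},{"dx":-13,"dy":0,"dz":-15,"twist":0},{"dx":-14,"dy":0,"dz":-18,"twist":0},{"dx":-14,"dy":0,"dz":-20,"twist":0},{"dx":-14,"dy":0,"dz":-20,"twist":0}]}}

```text
clock: 6.83
position: [0.472, 0.2009, 0.1627]
tool_rot: [2.95, 1.566, 1.511]
force: [-0.2, 0.6, -0.3]
grip_width: 0.0
```

```bash
python3 - <<'E'
from h import *
o,Rm=state(); print(Rm.round(3))
i=imaging.grab_frame("scene")[:,:,::-1]; cv2.imwrite("pics/scene_i.png",i); cv2.imwrite("pics/i1.png",cv2.resize(i[150:260,280:410],None,fx=5,fy=5,interpolation=cv2.INTER_CUBIC))
i=imaging.grab_frame("top")[:,:,::-1]; cv2.imwrite("pics/top_i.png",i);cv2.imwrite("pics/i2.png",cv2.resize(i[150:250,215:415],None,fx=4,fy=4,interpolation=cv2.INTER_CUBIC))
E
```

```text
t 6.83 pos [0.472  0.2009 0.1627] rail [-236.     1.4] F [-0.2  0.6 -0.3] grip 0.0
[[ 0.     0.991  0.131]
 [ 0.005  0.131 -0.991]
 [-1.     0.001 -0.005]]
```

View pics/i1.png

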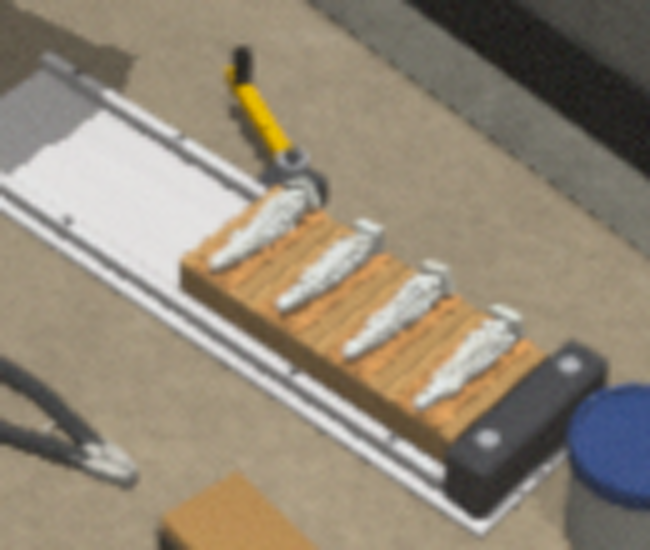

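View pics/i2.png

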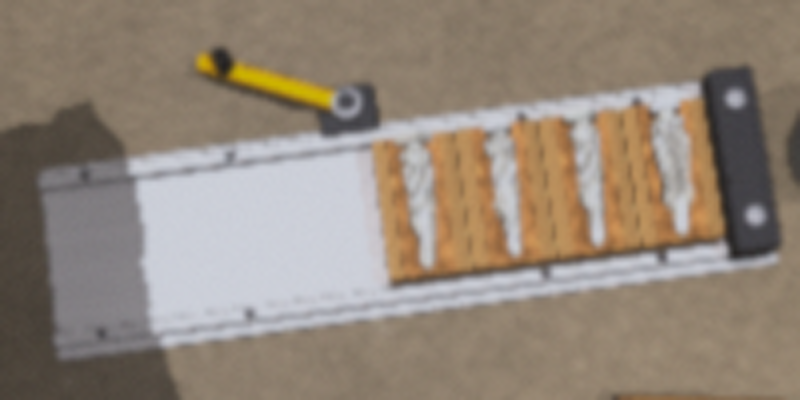

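The row is home, with the front holder at the stop at (722,240). Its rear edge is at (375–388,145–285) and the latch is untouched. Next I'll plan the latch sweep with the finger on the bar's outer side.

```bash
cat > plan.py <<'E'
from h import *
def fin(a,clear=0,r=58):
    u=np.array([-np.sin(a),-np.cos(a)]); n=np.array([-np.cos(a),np.sin(a)])
    h=11*abs(n[0])+14.5*abs(n[1]); return np.array([-27.5,57])+r*u+(5+h+clear)*n
E
python3 - <<'E'
from plan import *
o,Rm=state()
s=fin(1.97,18); print(s)
cmd([(-150,70,155),(*s,155),(*s,100),(*s,40),(*s,21)],Rm,o['position'])
E
```

```text
t 6.93 pos [0.4724 0.1964 0.1619] rail [-231.5    1.1] F [ 0.6 -1.2 -0. ] grip 0.0001
[-65.14514284 116.98399522]
(-150, 70, 155) cm [-0.14  6.94  8.11]
(np.float64(-65.14514284308245), np.float64(116.98399522401539), 155) cm [-0.16 11.69 16.56]
(np.float64(-65.14514284308245), np.float64(116.98399522401539), 100) cm [ 5.34 11.69 16.58]
(np.float64(-65.14514284308245), np.float64(116.98399522401539), 40) cm [11.34 11.69 16.59]
(np.float64(-65.14514284308245), np.float64(116.98399522401539), 21) cm [13.24 11.69 16.6 ]
```

Emit:
{"api": "arm_command", "payload": {"commands": [{"dx":0,"dy":2.5,"dz":2.5,"twist":0},{"dx":0,"dy":5,"dz":5,"twist":0},{"dx":0,"dy":7.5,"dz":8,"twist":0},{"dx":0,"dy":9.5,"dz":11,"twist":0},{"dx":0,"dy":11.7,"dz":14,"twist":0},{"dx":0,"dy":11.7,"dz":16.6,"twist":0},{"dx":1,"dy":11.7,"dz":16.6,"twist":0},{"dx":3,"dy":11.7,"dz":16.6,"twist":0},{"dx":5,"dy":11.7,"dz":16.6,"twist":0},{"dx":7,"dy":11.7,"dz":16.6,"twist":0},{"dx":7,"dy":11.7,"dz":16.6,"twist":0}]}}

```text
clock: 7.85
position: [0.6071, 0.0458, 0.0878]
tool_rot: [-1.858, 1.564, 2.981]
force: [-0.2, 0.9, 0.4]
grip_width: -0.0
```

```bash
python3 - <<'E'
from plan import *
o,Rm=state()
i=imaging.grab_frame("scene")[:,:,::-1]; cv2.imwrite("pics/j1.png",cv2.resize(i[110:230,270:410],None,fx=5,fy=5,interpolation=cv2.INTER_CUBIC))
o,Rm=state()
s=fin(1.97,18); cmd([(*s.round(1),21)],Rm,o['position'])
E
```

```text
t 7.85 pos [0.6071 0.0458 0.0878] rail [-64.2 114.6] F [-0.2  0.9  0.4] grip -0.0
t 7.9 pos [0.608  0.0459 0.0898] rail [-64.2 115.5] F [-0.1 -0.2  0.4] grip 0.0003
(np.float64(-65.1), np.float64(117.0), 21) cm [ 6.08  0.18 -0.08]
```

View pics/j1.png

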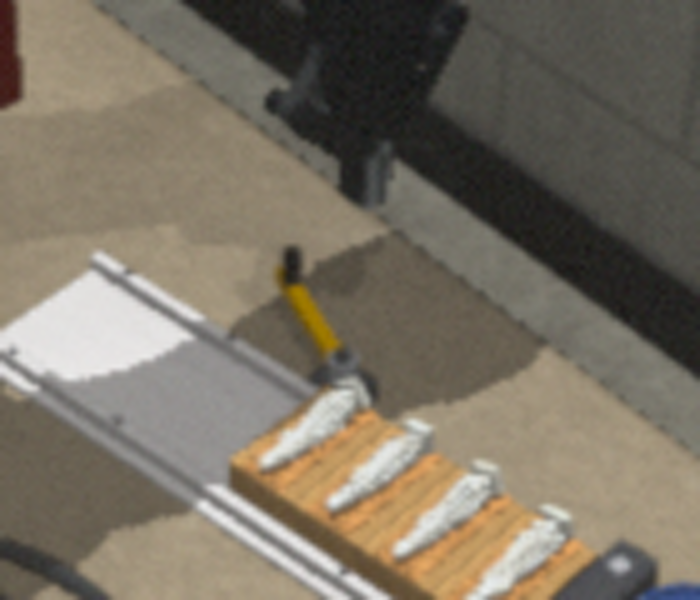

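Tips hang beside the bar's outer side. I'll descend.

Emit:
{"api": "arm_command", "payload": {"commands": [{"dx":2,"dy":0.1,"dz":0,"twist":0},{"dx":4,"dy":0.1,"dz":0,"twist":0},{"dx":5.5,"dy":0.1,"dz":0,"twist":0},{"dx":6.1,"dy":0.1,"dz":0,"twist":0},{"dx":6.1,"dy":0.1,"dz":0,"twist":0}]}}

```text
clock: 8.32
position: [0.6084, 0.0456, 0.0286]
tool_rot: [-1.846, 1.565, 2.992]
force: [-0.4, -1.1, 0.5]
grip_width: 0.0001
```

```bash
python3 - <<'E'
from plan import *
o,Rm=state()
i=imaging.grab_frame("scene")[:,:,::-1]; cv2.imwrite("pics/k1.png",cv2.resize(i[110:230,270:410],None,fx=5,fy=5,interpolation=cv2.INTER_CUBIC))
o,Rm=state()
cmd([(*fin(a).round(1),21) for a in np.arange(1.9,-.05,-.1)],Rm,o['position'])
E
```

```text
t 8.32 pos [0.6084 0.0456 0.0286] rail [-63.9 115.9] F [-0.4 -1.1  0.5] grip 0.0001
t 8.37 pos [0.609  0.0457 0.0295] rail [-63.9 116.4] F [0.3 0.6 0.5] grip 0.0001
(np.float64(-75.2), np.float64(96.8), 21) cm [ 0.06 -1.97 -1.11]
(np.float64(-79.1), np.float64(91.2), 21) cm [ 0.06 -2.53 -1.5 ]
(np.float64(-82.3), np.float64(85.1), 21) cm [ 0.07 -3.15 -1.81]
(np.float64(-84.9), np.float64(78.5), 21) cm [ 0.07 -3.81 -2.07]
(np.float64(-86.8), np.float64(73.1), 21) cm [ 0.07 -4.35 -2.25]
(np.float64(-88.3), np.float64(68.0), 21) cm [ 0.07 -4.86 -2.4 ]
(np.float64(-89.2), np.float64(62.6), 21) cm [ 0.08 -5.4  -2.49]
(np.float64(-89.7), np.float64(57.0), 21) cm [ 0.08 -5.96 -2.53]
(np.float64(-89.6), np.float64(51.1), 21) cm [ 0.08 -6.55 -2.52]
(np.float64(-88.8), np.float64(45.1), 21) cm [ 0.08 -7.15 -2.43]
(np.float64(-87.4), np.float64(39.1), 21) cm [ 0.09 -7.75 -2.29]
(np.float64(-85.2), np.float64(33.1), 21) cm [ 0.09 -8.35 -2.06]
(np.float64(-82.3), np.float64(27.3), 21) cm [ 0.09 -8.93 -1.77]
(np.float64(-78.6), np.float64(21.7), 21) cm [ 0.09 -9.48 -1.39]
(np.float64(-74.3), np.float64(16.5), 21) cm [  0.09 -10.    -0.96]
(np.float64(-69.2), np.float64(11.7), 21) cm [  0.09 -10.48  -0.45]
(np.float64(-63.5), np.float64(7.4), 21) cm [  0.1  -10.9    0.13]
(np.float64(-57.3), np.float64(3.9), 21) cm [  0.1  -11.25   0.75]
(np.float64(-50.6), np.float64(1.0), 21) cm [  0.1  -11.53   1.42]
(np.float64(-43.5), np.float64(-1.0), 21) cm [  0.1  -11.73   2.13]
```

View pics/k1.png

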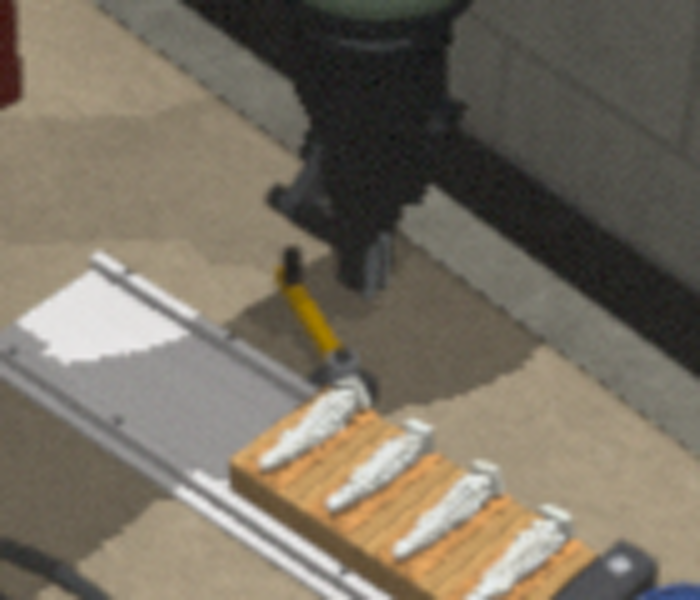

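Emit:
{"api": "arm_command", "payload": {"commands": [{"dx":0.1,"dy":-1.0,"dz":-0.5,"twist":0},{"dx":0.1,"dy":-1.9,"dz":-1.1,"twist":0},{"dx":0.1,"dy":-2.5,"dz":-1.5,"twist":0},{"dx":0.1,"dy":-3.15,"dz":-1.8,"twist":0},{"dx":0.1,"dy":-3.8,"dz":-2.1,"twist":0},{"dx":0.1,"dy":-4.35,"dz":-2.3,"twist":0},{"dx":0.1,"dy":-4.85,"dz":-2.4,"twist":0},{"dx":0.1,"dy":-5.4,"dz":-2.5,"twist":0},{"dx":0.1,"dy":-6.0,"dz":-2.55,"twist":0},{"dx":0.1,"dy":-6.55,"dz":-2.55,"twist":0},{"dx":0.1,"dy":-7.15,"dz":-2.45,"twist":0},{"dx":0.1,"dy":-7.15,"dz":-2.45,"twist":0}]}}

```text
clock: 9.37
position: [0.5343, 0.0608, 0.0294]
tool_rot: [-1.969, 1.566, 2.869]
force: [0.0, 0.4, 0.2]
grip_width: -0.0001
```

```bash
python3 - <<'E'
from plan import *
o,Rm=state()
i=imaging.grab_frame("scene")[:,:,::-1]; cv2.imwrite("pics/l1.png",cv2.resize(i[110:230,270:410],None,fx=5,fy=5,interpolation=cv2.INTER_CUBIC))
o,Rm=state()
cmd([(*fin(a).round(1),21) for a in np.arange(1,-.15,-.1)],Rm,o['position'])
E
```

```text
t 9.37 pos [0.5343 0.0608 0.0294] rail [-88.8  44.5] F [0.  0.4 0.2] grip -0.0001
t 9.42 pos [0.5347 0.0612 0.0292] rail [-89.1  44.9] F [ 0.3 -0.5 -1. ] grip -0.0003
(np.float64(-88.8), np.float64(45.1), 21) cm [0.02 0.02 0.03]
(np.float64(-87.4), np.float64(39.1), 21) cm [ 0.03 -0.58  0.18]
(np.float64(-85.2), np.float64(33.1), 21) cm [ 0.03 -1.17  0.4 ]
(np.float64(-82.3), np.float64(27.3), 21) cm [ 0.03 -1.75  0.7 ]
(np.float64(-78.6), np.float64(21.7), 21) cm [ 0.03 -2.31  1.07]
(np.float64(-74.3), np.float64(16.5), 21) cm [ 0.03 -2.82  1.51]
(np.float64(-69.2), np.float64(11.7), 21) cm [ 0.03 -3.3   2.02]
(np.float64(-63.5), np.float64(7.4), 21) cm [ 0.04 -3.73  2.59]
(np.float64(-57.3), np.float64(3.9), 21) cm [ 0.04 -4.07  3.22]
(np.float64(-50.6), np.float64(1.0), 21) cm [ 0.04 -4.36  3.89]
(np.float64(-43.5), np.float64(-1.0), 21) cm [ 0.03 -4.55  4.6 ]
(np.float64(-39.0), np.float64(-2.4), 21) cm [ 0.03 -4.69  5.05]
```

View pics/l1.png

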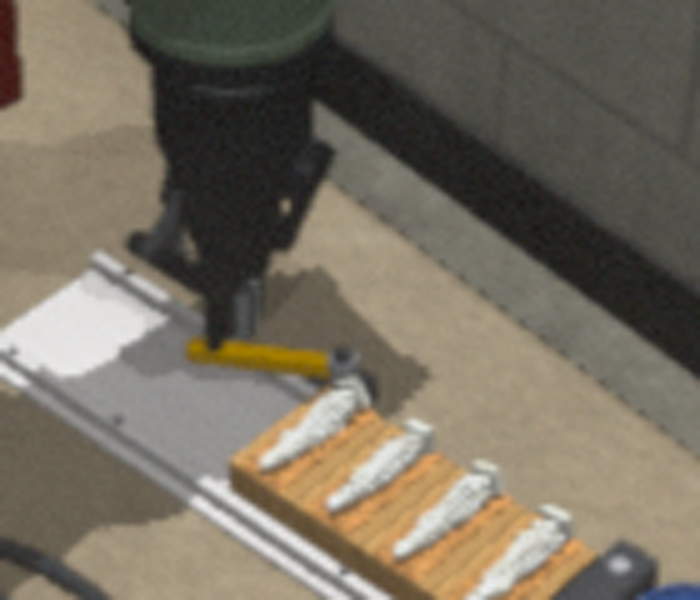

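The bar follows the finger and now points backward, from (190,350) to (345,358). I'll continue the arc.

Emit:
{"api": "arm_command", "payload": {"commands": [{"dx":0,"dy":-0.6,"dz":0.15,"twist":0},{"dx":0,"dy":-1.2,"dz":0.4,"twist":0},{"dx":0,"dy":-1.75,"dz":0.7,"twist":0},{"dx":0,"dy":-2.3,"dz":1.05,"twist":0},{"dx":0,"dy":-2.8,"dz":1.5,"twist":0},{"dx":0,"dy":-3.3,"dz":2.0,"twist":0},{"dx":0,"dy":-3.7,"dz":2.6,"twist":0},{"dx":0,"dy":-4.05,"dz":3.2,"twist":0},{"dx":0,"dy":-4.3,"dz":3.7,"twist":0},{"dx":0,"dy":-4.5,"dz":4.1,"twist":0},{"dx":0,"dy":-4.5,"dz":4.3,"twist":0},{"dx":0,"dy":-4.5,"dz":4.3,"twist":0}]}}

```text
clock: 10.42
position: [0.4955, 0.0123, 0.0294]
tool_rot: [-1.996, 1.566, 2.841]
force: [-0.7, -0.0, -0.7]
grip_width: 0.0001
```

```bash
python3 - <<'E'
from plan import *
o,Rm=state()
i=imaging.grab_frame("scene")[:,:,::-1]; cv2.imwrite("pics/m1.png",cv2.resize(i[110:230,270:410],None,fx=5,fy=5,interpolation=cv2.INTER_CUBIC))
E
```

```text
t 10.42 pos [0.4955 0.0123 0.0294] rail [-45.9  -0.5] F [-0.7 -0.  -0.7] grip 0.0001
```

View pics/m1.png

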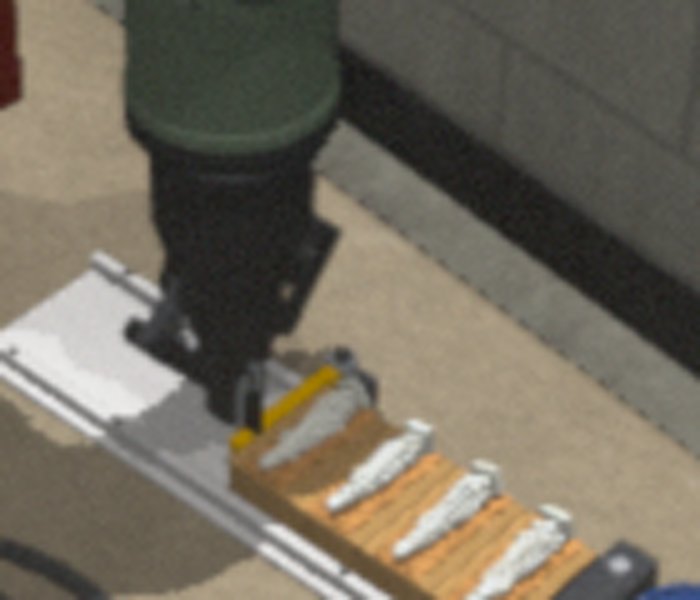

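The bar is nearly square across the rail and no force shows yet. I'll creep to the limit.

Emit:
{"api": "arm_command", "payload": {"commands": [{"dx":0,"dy":0,"dz":0.1,"twist":0},{"dx":0,"dy":0,"dz":0.2,"twist":0},{"dx":0,"dy":0,"dz":0.2,"twist":0}]}}

```text
clock: 10.72
position: [0.4959, 0.0116, 0.0293]
tool_rot: [-2.169, 1.566, 2.67]
force: [-0.7, 4.5, -0.2]
grip_width: 0.0
```

Emit:
{"api": "arm_command", "payload": {"commands": [{"dx":0,"dy":0,"dz":0.1,"twist":0},{"dx":0,"dy":0,"dz":0.2,"twist":0},{"dx":0,"dy":0,"dz":0.2,"twist":0}]}}

```text
clock: 10.97
position: [0.4959, 0.0113, 0.0292]
tool_rot: [-2.343, 1.564, 2.498]
force: [-1.8, 11.1, 2.1]
grip_width: -0.0001
```

Emit:
{"api": "arm_command", "payload": {"commands": [{"dx":0,"dy":0,"dz":0.2,"twist":0},{"dx":0,"dy":0,"dz":0.3,"twist":0},{"dx":0,"dy":0,"dz":0.3,"twist":0}]}}

```text
clock: 11.22
position: [0.4959, 0.0111, 0.0292]
tool_rot: [-2.502, 1.561, 2.341]
force: [-3.6, 17.0, 5.4]
grip_width: -0.0002
```

Emit:
{"api": "arm_command", "payload": {"commands": [{"dx":0,"dy":0,"dz":-0.3,"twist":0},{"dx":0,"dy":0,"dz":-0.8,"twist":0},{"dx":0,"dy":0,"dz":-1.5,"twist":0},{"dx":0,"dy":0,"dz":-2.5,"twist":0},{"dx":-1.5,"dy":0,"dz":-4,"twist":0},{"dx":-4,"dy":0,"dz":-6,"twist":0},{"dx":-7,"dy":0,"dz":-9,"twist":0},{"dx":-10,"dy":0,"dz":-12,"twist":0},{"dx":-13,"dy":0,"dz":-15,"twist":0},{"dx":-14,"dy":0,"dz":-18,"twist":0},{"dx":-14,"dy":0,"dz":-19,"twist":0},{"dx":-14,"dy":0,"dz":-19,"twist":0}]}}

```text
clock: 12.22
position: [0.4713, 0.2024, 0.1711]
tool_rot: [-2.676, 1.56, 2.172]
force: [-0.4, -0.3, -0.1]
grip_width: -0.0002
```

```bash
python3 - <<'E'
from h import *
o,Rm=state()
i=imaging.grab_frame("scene")[:,:,::-1]; cv2.imwrite("pics/n1.png",cv2.resize(i[140:270,230:420],None,fx=4,fy=4,interpolation=cv2.INTER_CUBIC))
i=imaging.grab_frame("top")[:,:,::-1]; cv2.imwrite("pics/n2.png",cv2.resize(i[150:250,215:415],None,fx=4,fy=4,interpolation=cv2.INTER_CUBIC)); cv2.imwrite("pics/n3.png",i)
E
```

```text
t 12.22 pos [0.4713 0.2024 0.1711] rail [-237.5    0.8] F [-0.4 -0.3 -0.1] grip -0.0002
```

View pics/n1.png

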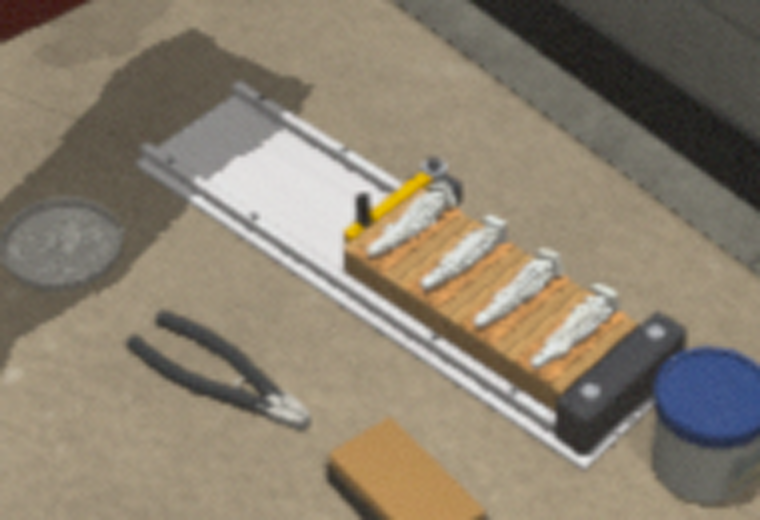

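View pics/n2.png

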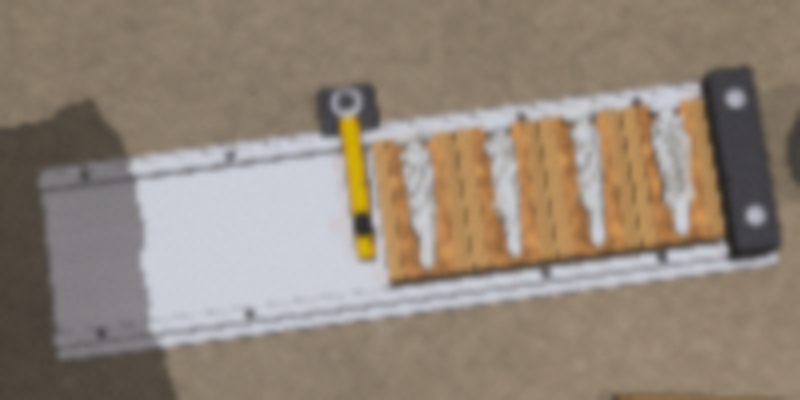

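View pics/n3.png

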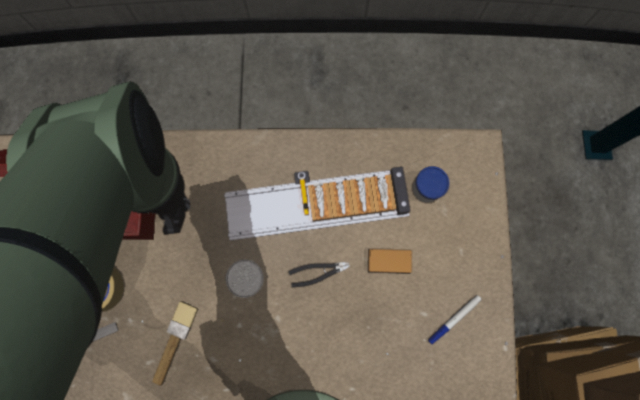

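The latch bar runs from (347,101) to (366,258) in the crop, parallel to the row's rear edge and the stop. The row is still against the stop, the bystanders have not moved, and the robot is clear.

```bash
python3 -c "
from workcell import order; print(order.job_done())"
```

```text
the job is handed in; nothing more can be done
None
```

The four holders are home against the end stop and the yellow latch is shut behind them. I handed the job in at about 12.3 s on the robot's clock.

- **Row:** I pushed the row about 60 mm as one train with the closed fingertips low on the last holder. At the stop the force rose from about 4 N to 16 N with no further travel. The pictures show the front holder against the stop and the row flat.
- **Latch:** I swept the bar round from its outer side until it stopped against its limit at 17 N. In the last top view it lies parallel to the row's rear face and the stop face, within about 1°, which is as close as I could read the picture.
- **Surroundings:** I saw no contact with the figures. In the last top view the tub, block, cutters and dish are where they started. The arm was clear of everything, with no force on it.
- **Disagreements:** One move call was refused because I left out "twist"; nothing moved, and I sent it again complete. The two cameras' rail fits differed by about 6 mm along the rail, so I judged both end positions by force and by the pictures.

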